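# Mount the toroidal transformer on its chassis stud

### The arm

A 6-joint arm with a two-finger parallel gripper is mounted at the origin on the work surface. World frame = base frame: x ahead of the robot, y to its left, z up, the work surface at z = 0. Lengths are in m, angles in rad, forces in N, time in s.
With the tool pointing down it reaches from about 0.35 to 0.925 m from the base axis. Payload 6.4 kg.
Tool frame: the origin (TCP) lies on the front face of the gripper's body, between the roots of the fingers; the fingertips stand 97 mm ahead of it and the grasp point (between the pads) lies 78 mm ahead of it; z points along the fingers, x is the direction in which the jaws open and shut, and the axes are right-handed (so a half turn about z gives the same grasp; the last joint's range is limited). The gripper opens to 94 mm and grips with 3 to 60 N. Pads are 16 mm wide; open, the fingers measure 119 mm over their backs; the gripper's body (75 mm by 177 mm) begins 78 mm behind the grasp point.
Start: joints at [1.157, 0.245, 1.558, -0, 1.339, -0.174], TCP at [0.154, 0.631, 0.303] pointing down, gripper open.
Joint ranges: [-3.13, 3.13], [-1.02, 2.26], [0.13, 2.54], [-0.95, 4.09], [0.21, 2.88], [-2.74, 2.74]. Speed limits (rad/s): [2.57, 2.57, 3.14, 3.14, 3.14, 3.14].

### API

Orientations are given as a unit quaternion [w, x, y, z].
In Python, from plant import r, grab_frame, sign_off gives the robot as it stands.
- The arm moves only by the shell command python3 -m jog 'ROWS'. ROWS is text: rows parted by semicolons, each of 7 numbers parted by spaces: the shift along the tool's x, y, z in mm, then the turn, a rotation vector about the tool's x, y, z in rad, then the gripper command: -1 is fully open, 1 is shut, values between are in proportion. A call has 1 to 10 rows; each row is the pose to reach, as a shift and turn from the pose measured when the call began, along the tool's axes at that moment; what a row does not reach only later rows make up. A row lasts 1/12 s, in which the tool goes at most 41.7 mm and 7.16 degrees, less where a joint would pass 70% of its speed; a pose out of reach is approached as far as the arm can. A call with a gripper value outside its range is refused whole. The fingers move at their own pace and stop on an object; the grip force is fixed at half the most. Time passes only in rows, so rows that repeat a pose let the fingers close. It gives the time, the measured TCP pose, the force and the opening at its end, in the units of the state.
- r.sense(): the state, without advancing time (a new reading comes with each control period).
- grab_frame(name): name is "side" or "top" or "wrist"; returns a dict with "img" (384x512x3 uint8, red, green, blue), "camera_matrix" (3x3 intrinsics, pixels), "distortion" ([k1, k2, p1, p2, k3] as OpenCV has them; the pictures are not rectified), "R" (3x3) and "t" (3): a world point X has camera coordinates R X + t. Camera axes: x right, y down, z forward; pixel columns grow to the right and rows downward; lengths in m; the calibration is good to about 2 mm. A picture is of the moment at which its call begins. There is no depth.
- sign_off(): hands the job in, once; it reports no verdict.
The state is a dict: "clock": time; "joint_positions": joint angles; "joint_vel": joint speeds; "joint_efforts": joint torques, N m; "ee_pos": TCP position; "eef_rot": TCP orientation; "contact_force": force on the tool from outside, world axes, zero at the start; "ft_torque": the same for the moment, N m; "width": finger opening in m.
Only numpy, scipy, OpenCV 4.12 (cv2) and the standard library are available. Lean on these libraries where they do the work, as an engineer would, in place of code of your own. Each camera call takes 0.05 s, during which the arm holds its last target. There are 200 camera calls.

### The job

Mount the round transformer on the threaded stud standing in the opened chassis, ready for the nut: thread on the transformer first, then the black rubber pad, then the dished steel washer, so that they go from the largest at the bottom to the smallest on top. Lower the transformer down the stud in the gripper until it rests on the rubber disc in the chassis, never letting it fall; each part must end up lying flat on the one below. Leave the spanner, brush, bowl and bottle where they are.

Things in the scene. Friction and masses are not known exactly. Their poses are not given: they have to be found in the camera images.
- transformer_center (a point): Toroidal transformer, loose: amber tape-wrapped ring with a black potted middle, 64 mm across, 32 mm high, 11.5 mm hole right through along its axis, about 0.34 kg. A low tag strip (4 mm proud, look only) on its top rim may face any way. Point: centre, 16 mm above its underside; z up along the hole. Lies flat on the bench mat (mat top 2 mm above the bench).
- pad_center (a point): Insulating pad, loose: flat black ring of firm rubber, 46 mm across, 6 mm thick, 11.5 mm hole, 14 g. Point: its centre, 3 mm above its underside; z up along the hole. Lies flat on the mat.
- washer_center (a point): Dished washer, loose: bright steel ring, 36 mm across, 11.5 mm hole, 30 g, hollow side down: its rim is an upright edge 5 mm high, its middle (22 mm across) rises to 8 mm. Point: on its axis, 4 mm above its underside; z up along the hole. Lies on the mat right way up; it goes on the stud the same way up.
- stud_seat (a point): Point on the stud's axis, level with the top face of the black rubber disc (64 mm across, 4 mm thick) glued to the chassis floor round the stud's foot; the transformer's underside comes to rest here. z up along the stud. With all three parts mounted, their undersides lie 0 (transformer), 32 (pad) and 38 mm (washer) above it.
- chassis: Opened power supply chassis, fixed: aluminium tray 260 (x) x 300 mm (y) on rubber feet, origin under its middle; the stud stands at x -45, y -60 mm. Heights above its underside: seat 16 mm, walls round the stud 36 mm (nearest 85 mm from its axis), circuit-board parts up to 56 mm (from 95 mm away, at +y), front panel 98 mm (210 mm away, at +y).
- stud_tip (a point): Top of the steel stud: upright, 8 mm diameter, its last 3.5 mm tapering to 3.6 mm; 62 mm straight above stud_seat.
- spanner: Steel spanner 150 mm long lying on the mat; bystander. Origin at its middle, underside.
- brush: Black antistatic brush 170 mm long lying on the mat; bystander. Origin at its middle, underside.
- bowl: Dark steel parts bowl, 90 mm across, 22 mm high, with the nut and screws in it; bystander. Origin under its centre.
- bottle: White plastic bottle of cleaning fluid, 76 mm across, 200 mm tall; bystander. Origin under its centre.
There are look-alikes about, which are no part of the job. Of the things shaped like the brush, the black one is meant.

How it is judged:
On the way, in this order (a step that is already met when the one before it is completed fails the run):
1. the transformer is on the stud, resting flat on the rubber disc, let go (horizontal distance between transformer_center and stud_seat below 0.004 m and z of transformer_center in the frame of stud_seat between 0.014 and 0.018 m and angle between transformer_center's own z axis and vertical below 0.1 rad and contact force between the fingers and transformer below 0.3 N), for 0.2 s.
2. the rubber pad is on the stud, lying flat on the transformer, let go (horizontal distance between each of transformer_center, pad_center and stud_seat below 0.004 m and z of transformer_center in the frame of stud_seat between 0.014 and 0.018 m and angle between each of transformer_center, pad_center's own z axis and vertical below 0.1 rad and z of pad_center in the frame of stud_seat between 0.0328 and 0.0372 m and contact force between the fingers and pad below 0.3 N), for 0.2 s.
At the end, for the whole second after the job is handed in: All three on the stud, within 4 mm of its axis and 0.1 rad of level: the transformer resting on the rubber disc (height within 2 mm), the pad flat on the transformer (within 2.2 mm) and the washer on the pad (within 2.5 mm), all at rest (horizontal distance between each of transformer_center, pad_center, washer_center and stud_seat below 0.004 m and z of transformer_center in the frame of stud_seat between 0.014 and 0.018 m and angle between each of transformer_center, pad_center, washer_center's own z axis and vertical below 0.1 rad and z of pad_center in the frame of stud_seat between 0.0328 and 0.0372 m and z of washer_center in the frame of stud_seat between 0.0395 and 0.0445 m and linear speed of each of transformer, pad, washer below 0.02 m/s); the robot touches nothing.
It fails at once if the transformer was let fall (faster than 0.45 m/s, out of the gripper: a drop of about 10 mm) (linear speed of transformer above 0.45 m/s and contact force between the fingers and transformer below 0.3 N).
It fails at once if a bystander (spanner, brush, bowl or bottle) was moved more than 30 mm (distance of any of spanner, brush, bowl, bottle from where it was at the start of the episode above 0.03 m).
It also fails if it takes over 72 s, if anything falls off the work surface, if the arm or the gripper's body presses on something with over 40 N, if the wrist force passes 120 N, or if a joint passes its speed limit or range.

## Working session

There is one attempt and no reset: what is moved stays moved. The work goes in short steps, Python scripts to look and compute and a shell command to move; the robot and the scene stay as the last step left them, time stands still between calls to the robot, and variables do not carry over. Pictures are saved under pics/ and viewed, about 8 in all and at most 12, crops included, and the job is handed in when it is done.

```bash
mkdir -p pics; ls
python3 - <<'E'
from plant import r, grab_frame
import cv2,numpy as np
s=r.sense();print(s)
ims=[]
for n in ["side","top","wrist"]:
    f=grab_frame(n);cv2.imwrite(f"pics/{n}0.png",f["img"][:,:,::-1]);np.savez(f"pics/{n}0.npz",**f)
    print(n,f["camera_matrix"].tolist(),f["distortion"],f["R"].round(4).tolist(),f["t"])
E
```

```text
pics
{'clock': 0.0, 'joint_positions': array([ 1.15688561e+00,  2.45787939e-01,  1.55895699e+00,  3.52666995e-05,
        1.33868823e+00, -1.74084799e-01]), 'joint_vel': array([ 0.00091007, -0.00094258, -0.00066057,  0.00030548, -0.00169337,
       -0.00028556]), 'joint_efforts': array([-1.31784759e-06, -4.15817320e+01, -3.14612854e+01,  6.84869452e-02,
        3.30944220e-02, -1.31693696e-04]), 'ee_pos': array([0.15421293, 0.6310323 , 0.30159256]), 'eef_rot': array([ 4.19104244e-04,  7.86619475e-01,  6.17437410e-01, -8.19456521e-04]), 'contact_force': array([-0.10319585, -0.31817969,  0.32410714]), 'ft_torque': array([-0.02524048, -0.00023988, -0.03828574]), 'width': 0.09432455233515932}
side [[349.61782678410134, 0.0, 256.46069326333827], [0.0, 349.61782678410134, 189.6188842414367], [0.0, 0.0, 1.0]] [-0.01869171  0.          0.          0.          0.        ] [[0.7468, -0.6651, -0.0027], [-0.4464, -0.4982, -0.7433], [0.493, 0.5563, -0.669]] [-0.5290439   0.28914831  1.11469807]
top [[347.65813897432776, 0.0, 256.10871744570426], [0.0, 347.65813897432776, 197.04781925028223], [0.0, 0.0, 1.0]] [-0.03875372  0.          0.          0.          0.        ] [[0.0113, -0.9999, -0.0033], [-0.9788, -0.0104, -0.2048], [0.2047, 0.0056, -0.9788]] [-0.11633707  0.6054569   0.97113506]
wrist [[286.61010395796023, 0.0, 258.21865634765953], [0.0, 286.61010395796023, 191.7742397847105], [0.0, 0.0, 1.0]] [0.01043995 0.         0.         0.         0.        ] [[0.2369, 0.9715, -0.0019], [0.9384, -0.2283, 0.2594], [0.2515, -0.0632, -0.9658]] [-0.64929312 -0.02670384  0.39053804]
```

Run:
```python
import cv2
for n in ["top","side"]:
    i=cv2.imread(f"pics/{n}0.png");cv2.imwrite(f"pics/{n}0b.png",cv2.resize(i,(800,600),interpolation=cv2.INTER_CUBIC))
```

```text
(no output)
```

View pics/top0b.png

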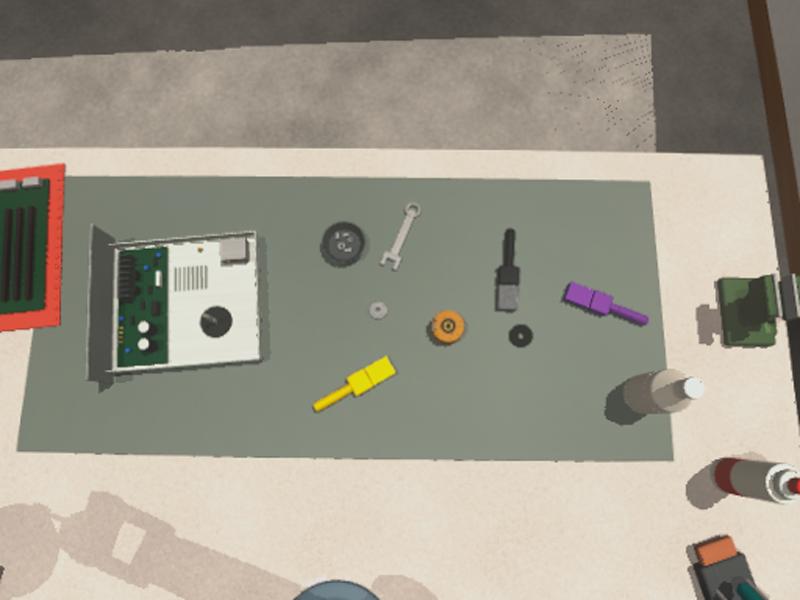

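View pics/side0b.png

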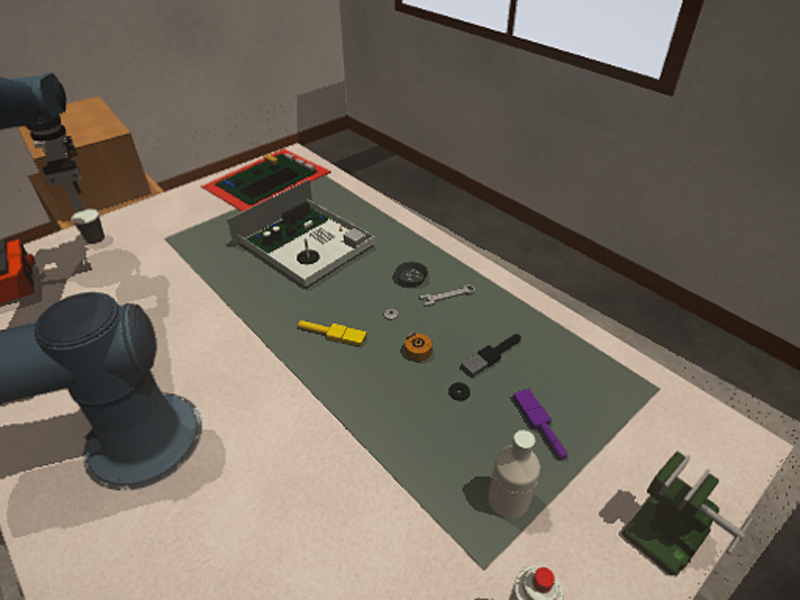

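The top view (enlarged pixels) shows the transformer at (448,327), the pad at (521,336), the washer at (378,310), and the seat disc with the stud at (216,322).

Possible mix-ups:
- **Transformer:** only the amber ring fits.
- **Pad (521,336):** could be taken for the seat disc (216,322) or the bowl (343,244).
- **Washer (378,310):** could be taken for the nut in the bowl.
- **Brush:** the black one is at (508,270). The yellow (355,383) and purple (605,305) ones are not part of the job.

Next I'll check these in one close crop and measure them.

```bash
cat > h.py <<'E'
import numpy as np,cv2
from scipy.spatial.transform import Rotation as Ro
def ray(f,uv):
    p=cv2.undistortPoints(np.array([[uv]],float),f["camera_matrix"],f["distortion"])[0,0]
    d=f["R"].T@np.array([p[0],p[1],1]); return -f["R"].T@f["t"],d
def onz(f,uv,z):
    c,d=ray(f,uv); return c+d*(z-c[2])/d[2]
def proj(f,X):
    return cv2.projectPoints(np.array([X],float),cv2.Rodrigues(f["R"])[0],f["t"],f["camera_matrix"],f["distortion"])[0][0,0]
def totool(s,X):  # world point -> tool frame, mm
    q=s["eef_rot"];Rm=Ro.from_quat([q[1],q[2],q[3],q[0]])
    return Rm.inv().apply(np.array(X)-s["ee_pos"])*1000,Rm
E
python3 - <<'E'
from h import *
t=dict(np.load("pics/top0.npz"));s=dict(np.load("pics/side0.npz"))
for n,ut,us,z in [("trafo",(448,327),(418,342),.034),("pad",(521,336),(459,391),.008),("washer",(378,310),(391,314),.010),("disc",(216,322),(308,257),.018),("bowl",(343,244),None,.01),("bottlebase",(645,395),None,.01)]:
    print(n,onz(t,np.array(ut)/1.5625,z).round(4), onz(s,np.array(us)/1.5625,z).round(4) if us else "")
it=t["img"][:,:,::-1]
a=cv2.resize(it[180:235,225:350],None,fx=6.4,fy=6.4,interpolation=cv2.INTER_CUBIC)[:300]
b=cv2.resize(it[140:245,50:175],None,fx=3.2,fy=3.2,interpolation=cv2.INTER_CUBIC)[:290]
c=cv2.resize(s["img"][:,:,::-1][125:217,145:270],None,fx=3.2,fy=3.2,interpolation=cv2.INTER_CUBIC)[:290]
cv2.imwrite("pics/crop1.png",np.vstack([a,np.hstack([b,c])])[:600]); print(a.shape,b.shape,c.shape)
E
```

```text
trafo [ 0.5757 -0.2029  0.034 ] [ 0.5809 -0.2035  0.034 ]
pad [ 0.5636 -0.35    0.008 ] [ 0.5648 -0.3527  0.008 ]
washer [ 0.6129 -0.0651  0.01  ] [ 0.6118 -0.0719  0.01  ]
disc [0.5835 0.2561 0.018 ] [0.5841 0.2511 0.018 ]
bowl [0.7505 0.0096 0.01  ] 
bottlebase [ 0.4491 -0.5889  0.01  ] 
(300, 800, 3) (290, 400, 3) (290, 400, 3)
```

View pics/crop1.png

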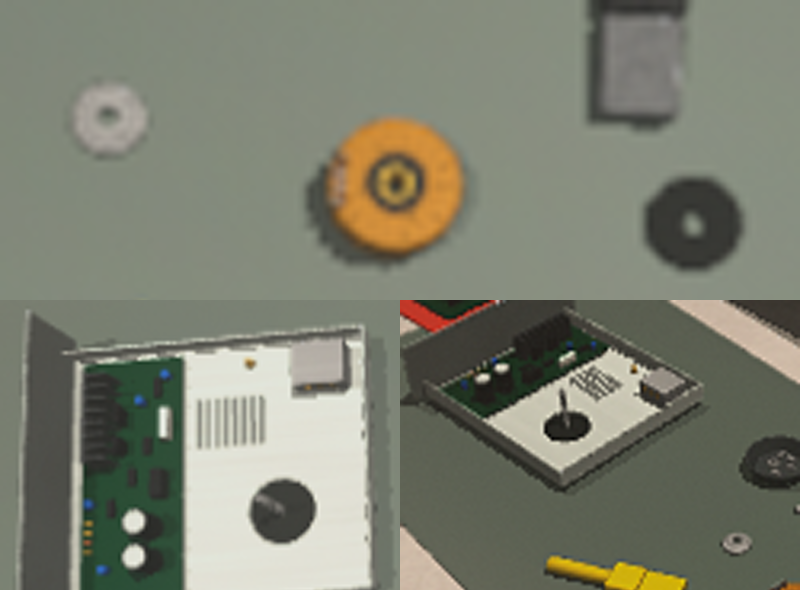

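The crop shows each part close up:
- **Washer:** hole at crop pixel (109,116).
- **Transformer:** hole at (396,182), with its tag strip on the +y side at (338,180).
- **Pad:** hole at (692,222).
- **Disc:** (283,510), with the stud leaning away from the camera by perspective.

The choices are confirmed. I'll use a jaw yaw of 0 so the jaws stay clear of the tag strip.

Run:
```python
from h import *
from plant import r
t=dict(np.load("pics/top0.npz"))
T=onz(t,(225+396/6.4-.5,180+182/6.4-.5),.034);print(T, onz(t,(225+692/6.4-.5,180+222/6.4-.5),.008),onz(t,(225+109/6.4-.5,180+116/6.4-.5),.01),onz(t,(50+283/3.2-.5,140+(510-300)/3.2-.5),.018))
s=r.sense();v,R=totool(s,[T[0],T[1],.25]);print(v.round(1),(R.inv()*Ro.from_euler('x',np.pi)).as_rotvec())
```

```text
[ 0.57983188 -0.2018415   0.034     ] [ 0.56622985 -0.3475749   0.008     ] [ 0.61533757 -0.06385793  0.01      ] [0.5864765  0.25730164 0.018     ]
[-708.   611.3   52.7] [7.17069469e-04 1.37618696e-03 1.33097278e+00]
```

```bash
python3 -m jog '-708 611 53 0.001 0.001 1.331 -1;-708 611 53 0.001 0.001 1.331 -1;-708 611 53 0.001 0.001 1.331 -1;-708 611 53 0.001 0.001 1.331 -1;-708 611 53 0.001 0.001 1.331 -1;-708 611 53 0.001 0.001 1.331 -1;-708 611 53 0.001 0.001 1.331 -1;-708 611 53 0.001 0.001 1.331 -1;-708 611 53 0.001 0.001 1.331 -1;-708 611 53 0.001 0.001 1.331 -1'
python3 - <<'E'
from h import *
from plant import r
s=r.sense();v,R=totool(s,[.58,-.202,.25]);print(s["joint_positions"],s["ee_pos"],v.round(1),(R.inv()*Ro.from_euler('x',np.pi)).as_rotvec())
E
```

```text
clock: 0.98
ee_pos: [0.3436, 0.259, 0.2789]
eef_rot: [-0.0, 0.999, 0.038, -0.0]
contact_force: [0.7, -0.4, -0.0]
width: 0.094
[ 3.81145971e-01 -2.78020621e-01  2.11868973e+00  8.17434624e-05
  1.30100783e+00  3.05793409e-01] [0.34363651 0.25903011 0.27889394] [201.  477.5  28.8] [-4.58088417e-05  1.05925489e-04  7.53307722e-02]
```

```bash
python3 -m jog '201 477.5 28.8 0 0 0.0753 -1;201 477.5 28.8 0 0 0.0753 -1;201 477.5 28.8 0 0 0.0753 -1;201 477.5 28.8 0 0 0.0753 -1;201 477.5 28.8 0 0 0.0753 -1;201 477.5 28.8 0 0 0.0753 -1;201 477.5 28.8 0 0 0.0753 -1;201 477.5 28.8 0 0 0.0753 -1;201 477.5 28.8 0 0 0.0753 -1;201 477.5 28.8 0 0 0.0753 -1'
python3 -m jog '20 104 6 0 0 0 -1;20 104 6 0 0 0 -1;20 104 6 0 0 0 -1;20 104 6 0 0 0 -1;20 104 6 0 0 0 -1'
python3 - <<'E'
from h import *
from plant import r,grab_frame
s=r.sense();v,R=totool(s,[.58,-.202,.25]);print(s["clock"],s["ee_pos"],v.round(1),(R.inv()*Ro.from_euler('x',np.pi)).as_rotvec())
f=grab_frame("wrist");cv2.imwrite("pics/w1.png",f["img"][:,:,::-1]);np.savez("pics/w1.npz",**f)
print(proj(f,[.58,-.202,.034]))
E
```

```text
clock: 1.82
ee_pos: [0.5332, -0.1117, 0.2555]
eef_rot: [-0.0, 1.0, -0.0, -0.0]
contact_force: [0.7, 0.4, 0.2]
width: 0.0941
clock: 2.23
ee_pos: [0.5528, -0.2166, 0.2488]
eef_rot: [-0.001, 1.0, -0.001, -0.001]
contact_force: [-0.0, 0.5, 0.6]
width: 0.0937
2.2333 [ 0.55284236 -0.2165586   0.24878445] [ 27.1 -14.6  -1.2] [-0.00132388  0.00129506 -0.00276601]
[284.59679821 174.99399676]
```

View pics/w1.png

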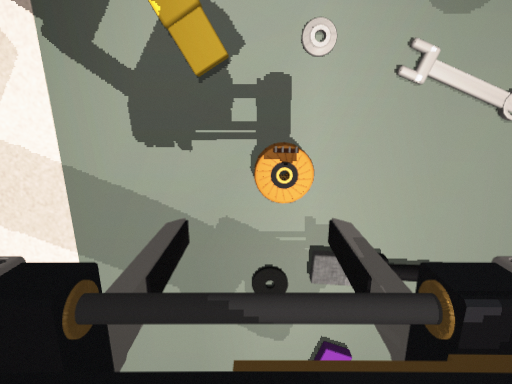

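The wrist view shows the transformer hole at (284,175), right where it was predicted, with its tag on the +y side. The pad is at (269,282) and the washer at (319,36). I'll refine all three positions from this frame.

Run:
```python
from h import *
from plant import r
f=dict(np.load("pics/w1.npz"))
print(onz(f,(284.3,175.3),.034),onz(f,(269.5,282.5),.008),onz(f,(319,36.5),.01))
h=cv2.cvtColor(f["img"],cv2.COLOR_RGB2HSV);m=((h[...,1]>150)&(h[...,2]>90)).astype(np.uint8);m[:, :240]=0;m[:,330:]=0;m[:130]=0;m[220:]=0
ys,xs=np.nonzero(m);print(xs.min(),xs.max(),ys.min(),ys.max())
s=r.sense();v,R=totool(s,[.58,-.202,.101]);print(s["ee_pos"],v.round(1),(R.inv()*Ro.from_euler('x',np.pi)).as_rotvec())
```

```text
[ 0.57969475 -0.20232785  0.034     ] [ 0.56619709 -0.34651272  0.008     ] [ 0.61362965 -0.06504049  0.01      ]
254 313 144 202
[ 0.55280176 -0.21539523  0.24890672] [ 27.4 -13.2 147.9] [-0.0013178   0.00125711 -0.00113848]
```

```bash
python3 -m jog '27.3 -13.1 20 -0.001 0.001 -0.001 -1;27.3 -13.1 60 -0.001 0.001 -0.001 -1;27.3 -13.1 90 -0.001 0.001 -0.001 -1;27.3 -13.1 90 -0.001 0.001 -0.001 -1;27.3 -13.1 90 -0.001 0.001 -0.001 -1;27.3 -13.1 90 -0.001 0.001 -0.001 -1'
python3 - <<'E'
from h import *
from plant import r
s=r.sense();v,R=totool(s,[.5798,-.2022,.101]);print(s["ee_pos"],v.round(1),(R.inv()*Ro.from_euler('x',np.pi)).as_rotvec(),s["contact_force"])
E
```

```text
clock: 2.78
ee_pos: [0.5808, -0.2017, 0.161]
eef_rot: [0.0, 1.0, 0.0, 0.001]
contact_force: [1.4, 0.5, 1.1]
width: 0.0937
[ 0.58077693 -0.20172638  0.16095456] [-1.1  0.4 60. ] [ 0.00087322 -0.00203935  0.0009612 ] [1.41836449 0.45388567 1.13472775]
```

```bash
python3 -m jog '-1 0.5 30 0 0 0 -1;-1 0.5 50 0 0 0 -1;-1 0.5 60 0 0 0 -1;-1 0.5 60 0 0 0 -1;-1 0.5 60 0 0 0 -1;-1 0.5 60 0 0 0 0.3;-1 0.5 60 0 0 0 0.6;-1 0.5 60 0 0 0 0.6;-1 0.5 60 0 0 0 0.6;-1 0.5 60 0 0 0 0.6'
python3 -m jog '0 0 0 0 0 0 1;0 0 0 0 0 0 1;0 0 0 0 0 0 1;0 0 0 0 0 0 1'
python3 - <<'E'
from h import *
from plant import r
s=r.sense();v,R=totool(s,[.5798,-.2022,.101]);print(s["ee_pos"],v.round(1),(R.inv()*Ro.from_euler('x',np.pi)).as_rotvec(),s["contact_force"],s["width"])
E
```

```text
clock: 3.62
ee_pos: [0.5801, -0.2024, 0.1015]
eef_rot: [0.001, 1.0, 0.001, 0.001]
contact_force: [-0.2, 1.0, 2.1]
width: 0.0648
clock: 3.95
ee_pos: [0.58, -0.2024, 0.1015]
eef_rot: [0.001, 1.0, 0.001, 0.001]
contact_force: [-0.7, 0.3, 1.0]
width: 0.0642
[ 0.58003301 -0.20240294  0.101519  ] [-0.2 -0.2  0.5] [ 0.00118428 -0.00213213  0.00115196] [-0.71929347  0.3209823   1.04558051] 0.06423677656185055
```

```bash
python3 -m jog '0 0 -30 -0.001 -0.002 -0.001 1;0 0 -70 -0.001 -0.002 -0.001 1;0 -20 -110 -0.001 -0.002 -0.001 1;2 -50 -130 -0.001 -0.002 -0.001 1;4 -85 -130 -0.001 -0.002 -0.001 1;6 -120 -130 -0.001 -0.002 -0.001 1;6 -155 -130 -0.001 -0.002 -0.001 1;6 -190 -130 -0.001 -0.002 -0.001 1;6 -225 -130 -0.001 -0.002 -0.001 1;6 -260 -130 -0.001 -0.002 -0.001 1'
python3 -m jog '0 -30 0 0 0 0 1;0 -60 0 0 0 0 1;0 -80 0 0 0 0 1;0 -90 0 0 0 0 1;0 -90 0 0 0 0 1;0 -90 0 0 0 0 1'
python3 - <<'E'
from h import *
from plant import r,grab_frame
s=r.sense();v,R=totool(s,[.5865,.2573,.21]);print(s["clock"],s["ee_pos"],v.round(1),(R.inv()*Ro.from_euler('x',np.pi)).as_rotvec(),s["contact_force"],s["width"])
f=grab_frame("wrist");cv2.imwrite("pics/w2.png",f["img"][:,:,::-1]);np.savez("pics/w2.npz",**f)
print(proj(f,[.5865,.2573,.018]),proj(f,[.5865,.2573,.08]),proj(f,[s["ee_pos"][0],s["ee_pos"][1],s["ee_pos"][2]-.1+.032]))
E
```

```text
clock: 4.78
ee_pos: [0.5846, 0.0595, 0.2303]
eef_rot: [0.001, 1.0, 0.001, -0.001]
contact_force: [0.6, 0.3, -3.2]
width: 0.0643
clock: 5.28
ee_pos: [0.5842, 0.1492, 0.2295]
eef_rot: [0.001, 1.0, 0.001, -0.001]
contact_force: [-0.6, 0.1, -3.7]
width: 0.0645
5.2833 [0.58416371 0.14915228 0.22950366] [   2.7 -108.2   19.2] [0.00266452 0.00244428 0.00254228] [-0.60231785  0.07969196 -3.69784824] 0.06453924376949663
[261.90732462  78.68984801] [262.68398363  68.90081027] [258.93212332 251.67862577]
```

View pics/w2.png

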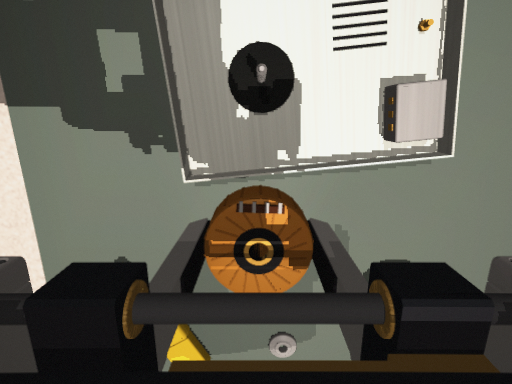

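The wrist view shows the disc centre at (262,77), the stud tip at about (262,68), and the held transformer's hole at (258.5,251.5). That puts the transformer level and centred on the tool. I'll enlarge the stud tip to measure it.

Run:
```python
from h import *
f=dict(np.load("pics/w2.npz"));i=f["img"][:,:,::-1]
a=cv2.resize(i[37:117,222:302],None,fx=5,fy=5,interpolation=cv2.INTER_CUBIC)
b=cv2.resize(i[212:292,218:298],None,fx=5,fy=5,interpolation=cv2.INTER_CUBIC)
cv2.imwrite("pics/crop2.png",np.hstack([a,b]))
g=cv2.cvtColor(i,cv2.COLOR_BGR2GRAY)[35:120,215:310]
m=(g<60).astype(np.uint8);cs=max(cv2.findContours(m,0,cv2.CHAIN_APPROX_NONE)[0],key=cv2.contourArea)
print(cv2.fitEllipse(cs),"+215,35")
(cx,cy),_,_=cv2.fitEllipse(cs);print(onz(f,(cx+215,cy+35),.018))
```

```text
((45.658084869384766, 42.20328903198242), (64.48441314697266, 69.81437683105469), 178.2349853515625) +215,35
[0.58530157 0.25861774 0.018     ]
```

View pics/crop2.png

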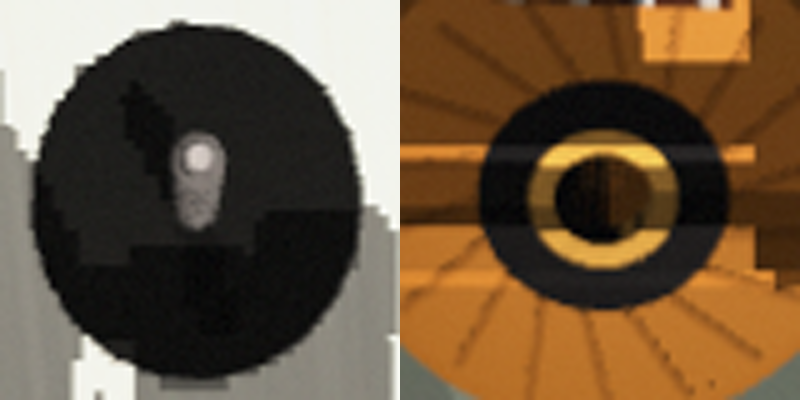

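Run:
```python
from h import *
from plant import r
f=dict(np.load("pics/w2.npz"));s=r.sense()
tip=onz(f,(261.4,67.8),.08);d=onz(f,(260.8,77.1),.018);hole=onz(f,(258.2,251.2),.2295-.0675)
print(tip,d,hole,s["ee_pos"],hole-tip)
```

```text
[0.58553876 0.25805526 0.08      ] [0.58543622 0.25870975 0.018     ] [0.5837455  0.14970262 0.162     ] [0.58436915 0.14855833 0.2296744 ] [-0.00179326 -0.10835264  0.082     ]
```

```bash
python3 -m jog '1.5 -30 5 0.002 0.002 0.002 1;1.5 -65 15 0.002 0.002 0.002 1;1.5 -95 25 0.002 0.002 0.002 1;1.5 -109 35 0.002 0.002 0.002 1;1.5 -109 40 0.002 0.002 0.002 1;1.5 -109 40 0.002 0.002 0.002 1;1.5 -109 40 0.002 0.002 0.002 1'
python3 - <<'E'
from h import *
from plant import r,grab_frame
s=r.sense();v,R=totool(s,[.5858,.2578,.1795]);print(s["clock"],s["ee_pos"],v.round(1),(R.inv()*Ro.from_euler('x',np.pi)).as_rotvec(),s["contact_force"],s["width"])
f=grab_frame("side");print(proj(f,[.5855,.2583,.08]))
i=f["img"][:,:,::-1];u,v=proj(f,[.5855,.2583,.08]).astype(int)
cv2.imwrite("pics/s3.png",cv2.resize(i[v-40:v+40,u-50:u+50],None,fx=7,fy=7,interpolation=cv2.INTER_CUBIC));np.savez("pics/s3.npz",**f)
E
```

```text
clock: 5.92
ee_pos: [0.5858, 0.2558, 0.189]
eef_rot: [0.001, 1.0, -0.001, -0.001]
contact_force: [0.4, -0.7, -3.4]
width: 0.0645
5.9167 [0.58583367 0.25582029 0.18898764] [-0.  -2.   9.5] [ 0.00144061  0.00100725 -0.0021248 ] [ 0.41451972 -0.65228964 -3.37170996] 0.06453305922706859
[194.75190597 152.10105665]
```

View pics/s3.png

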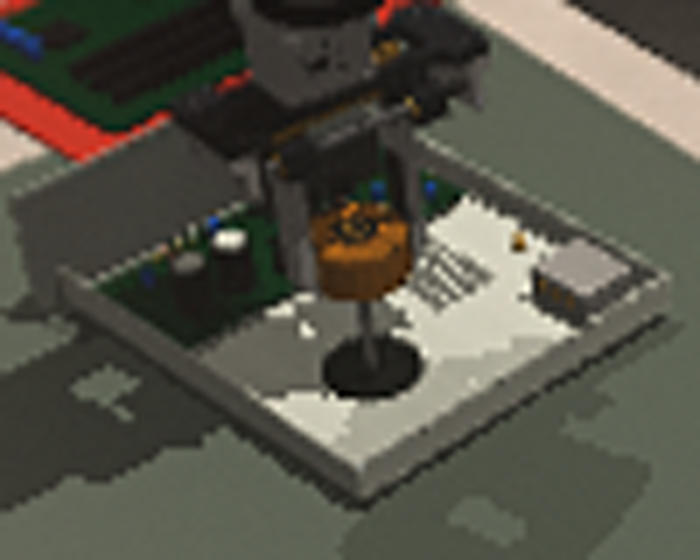

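The side view shows the transformer (columns 310–413 of the crop) above the disc (centre about (373,367)) with the stud at about column 368. I'll check the offset between them numerically.

Run:
```python
from h import *
from plant import r
f=dict(np.load("pics/s3.npz"))
u0,v0=np.array(proj(f,[.5855,.2583,.08])).astype(int)-np.array([50,40])
def e(X): p=proj(f,X); return ((p-[u0,v0]+.5)*7).round(1)
print("disc pred",e([.5855,.2583,.018]),"tip",e([.5855,.2583,.08]))
C=np.array([.5854,.2564,.189-.0995+.016]);print("trafo mid pred",e(C),"top",e(C+[0,0,.016]))
rt=f["R"][0]
print("edges", e(C+.032*np.array([rt[0],rt[1],0])), e(C-.032*np.array([rt[0],rt[1],0])))
i=f["img"];h=cv2.cvtColor(i,cv2.COLOR_RGB2HSV);m=(h[...,1]>120)&(abs(h[...,0].astype(int)-14)<7)&(h[...,2]>40)
sub=m[v0+28:v0+44,u0+40:u0+64]
for row in range(sub.shape[0]):
    x=np.nonzero(sub[row])[0]
    if len(x): print(v0+28+row-v0, (x.min()+40)*7,(x.max()+41)*7)
g=cv2.cvtColor(i,cv2.COLOR_RGB2GRAY)
for row in (50,51,52,53,54): x=np.nonzero(g[v0+row,u0+38:u0+68]<60)[0];print("d",row*7,(x.min()+38)*7,(x.max()+39)*7)
for row in (43,44,45,46): print(g[v0+row,u0+48:u0+58])
```

```text
disc pred [370.6 364.7] tip [358.8 284.2]
trafo mid pred [355.3 251.2] top [352.1 229.2]
edges [408.3 251.1] [302.4 251.4]
29 343 385
30 329 399
31 308 406
32 308 413
33 308 413
34 315 413
35 315 413
36 315 413
37 315 413
38 322 413
39 322 406
40 322 399
41 322 392
42 329 378
d 350 329 420
d 357 322 420
d 364 322 420
d 371 322 420
d 378 322 413
[ 98  99 101  50  45 103  94 119 214 210]
[102 102 105  57  42 105 100  96 117 110]
[102 101 105  56  47  87 102  98  95  90]
[100 101 104  73  51  87 104  99  95  88]
```

```bash
python3 -m jog '0 -1.8 3 0.001 0.001 -0.002 1;0 -1.8 6 0.001 0.001 -0.002 1;0 -1.8 8 0.001 0.001 -0.002 1;0 -1.8 8 0.001 0.001 -0.002 1;0 -1.8 9 0.001 0.001 -0.002 1;0 -1.8 10 0.001 0.001 -0.002 1;0 -1.8 11 0.001 0.001 -0.002 1;0 -1.8 12 0.001 0.001 -0.002 1;0 -1.8 12 0.001 0.001 -0.002 1'
```

```text
clock: 6.72
ee_pos: [0.586, 0.2576, 0.1774]
eef_rot: [0.0, 1.0, -0.0, 0.0]
contact_force: [0.2, -1.4, -4.0]
width: 0.0648
```

```bash
python3 -m jog '0 0 1 0 0 0 1;0 0 2 0 0 0 1;0 0 3 0 0 0 1;0 0 3 0 0 0 1'
```

```text
clock: 7.05
ee_pos: [0.5859, 0.2576, 0.1741]
eef_rot: [0.0, 1.0, -0.0, 0.0]
contact_force: [-0.2, -0.6, -2.6]
width: 0.0647
```

```bash
python3 -m jog '0 0 2 0 0 0 1;0 0 4 0 0 0 1;0 0 6 0 0 0 1;0 0 8 0 0 0 1;0 0 8 0 0 0 1'
```

```text
clock: 7.47
ee_pos: [0.5856, 0.2575, 0.1654]
eef_rot: [0.0, 1.0, -0.0, -0.0]
contact_force: [-0.1, -0.4, -3.4]
width: 0.0647
```

```bash
python3 -m jog '0 0 5 0 0 0 1;0 0 10 0 0 0 1;0 0 15 0 0 0 1;0 0 20 0 0 0 1;0 0 26 0 0 0 1;0 0 32 0 0 0 1;0 0 37 0 0 0 1;0 0 41 0 0 0 1;0 0 43 0 0 0 1;0 0 43 0 0 0 1'
```

```text
clock: 8.3
ee_pos: [0.5852, 0.2574, 0.1217]
eef_rot: [0.0, 1.0, -0.0, -0.001]
contact_force: [0.4, 0.0, -2.8]
width: 0.0646
```

```bash
python3 -m jog '0 0 1.5 0 0 0 1;0 0 2.5 0 0 0 1;0 0 3.5 0 0 0 1;0 0 4 0 0 0 1;0 0 4 0 0 0 1'
```

```text
clock: 8.72
ee_pos: [0.5853, 0.2574, 0.1178]
eef_rot: [0.0, 1.0, -0.0, -0.001]
contact_force: [0.2, 0.4, -3.8]
width: 0.0643
```

```bash
python3 -m jog '0 0 0.5 0 0 0 1;0 0 1 0 0 0 1;0 0 1.5 0 0 0 1;0 0 1.5 0 0 0 1'
```

```text
clock: 9.05
ee_pos: [0.5856, 0.2576, 0.1176]
eef_rot: [0.0, 1.0, -0.0, -0.001]
contact_force: [-3.8, -0.4, 5.4]
width: 0.0642
```

The transformer touched down at the expected height, with +5 N on the tool. I'll release it and retreat.

```bash
python3 -m jog '0 0 0 0 0 0 -0.6;0 0 0 0 0 0 -0.7;0 0 0 0 0 0 -0.7;0 0 0 0 0 0 -0.7;0 0 0 0 0 0 -0.7'; python3 -m jog '0 0 -20 0 0 0 -0.7;0 0 -50 0 0 0 -0.7;0 0 -85 0 0 0 -0.7;0 0 -110 0 0 0 -0.8;0 40 -120 0 0 0 -0.8;0 80 -120 0 0 0 -0.8;0 120 -120 0 0 0 -0.8;0 120 -120 0 0 0 -0.8;0 120 -120 0 0 0 -0.8'
python3 - <<'E'
from h import *
from plant import r,grab_frame
s=r.sense();v,R=totool(s,[.5662,-.3467,.2]);print(s["clock"],s["ee_pos"],v.round(1),(R.inv()*Ro.from_euler('x',np.pi)).as_rotvec(),s["contact_force"],s["width"])
f=grab_frame("wrist");i=f["img"][:,:,::-1];np.savez("pics/w4.npz",**f)
p=proj(f,[.5855,.258,.05]);print(p,proj(f,[.5855,.258,.08]));u,v=p.astype(int);u0=max(u-75,0);v0=max(v-60,0);print(u0,v0)
cv2.imwrite("pics/w4.png",cv2.resize(i[v0:v0+120,u0:u0+150],None,fx=5,fy=5,interpolation=cv2.INTER_CUBIC))
E
```

```text
clock: 9.47
ee_pos: [0.5857, 0.2575, 0.1176]
eef_rot: [0.0, 1.0, -0.0, -0.001]
contact_force: [0.7, -0.2, -0.2]
width: 0.0798
clock: 10.22
ee_pos: [0.5859, 0.136, 0.2377]
eef_rot: [0.0, 1.0, -0.002, -0.0]
contact_force: [-0.2, 0.0, -0.1]
width: 0.0847
10.2167 [0.58593713 0.13596865 0.23773377] [-17.9 482.7  38. ] [ 0.00045356  0.00099589 -0.00363123] [-0.24662665  0.00043611 -0.14805776] 0.0846655025074713
[257.89335761  58.72087318] [257.78515054  51.3354204 ]
182 0
```

View pics/w4.png

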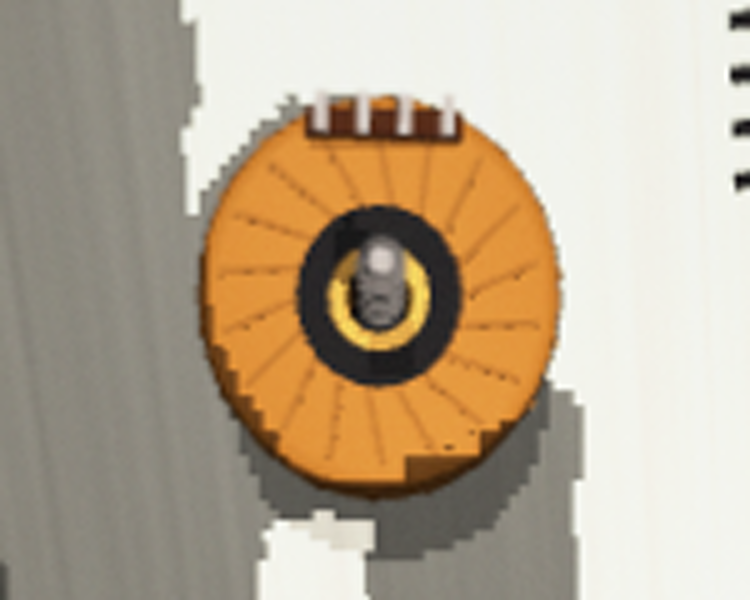

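The transformer is seated: its hole is at (380,298) of the crop, round the stud tip at (381,257), and it lies level. The tag is on the +y side, clear of the jaws' x direction. Now the pad.

```bash
python3 -m jog '-18 482 0 0 0 -0.004 -0.7;-18 482 0 0 0 -0.004 -0.7;-18 482 0 0 0 -0.004 -0.7;-18 482 0 0 0 -0.004 -0.7;-18 482 0 0 0 -0.004 -0.7;-18 482 0 0 0 -0.004 -0.7;-18 482 0 0 0 -0.004 -0.7;-18 482 0 0 0 -0.004 -0.7;-18 482 0 0 0 -0.004 -0.7;-18 482 0 0 0 -0.004 -0.7'
python3 - <<'E'
from h import *
from plant import r,grab_frame
s=r.sense();v,R=totool(s,[.5662,-.3467,.2]);print(s["clock"],s["ee_pos"],v.round(1),(R.inv()*Ro.from_euler('x',np.pi)).as_rotvec())
E
```

```text
clock: 11.1
ee_pos: [0.5702, -0.2792, 0.2376]
eef_rot: [-0.0, 1.0, 0.002, -0.001]
contact_force: [0.4, 0.6, 1.2]
width: 0.0801
11.1 [ 0.57015231 -0.27919817  0.23758197] [-4.2 67.5 37.6] [-0.00010346  0.00100134  0.00440664]
```

```bash
python3 -m jog '-4 40 10 0 0.001 0.004 -0.6;-4 67 30 0 0.001 0.004 -0.6;-4 67 60 0 0.001 0.004 -0.6;-4 67 80 0 0.001 0.004 -0.6;-4 67 80 0 0.001 0.004 -0.6;-4 67 80 0 0.001 0.004 -0.6'
python3 - <<'E'
from h import *
from plant import r,grab_frame
s=r.sense();v,R=totool(s,[.5662,-.3467,.1]);print(s["clock"],s["ee_pos"],v.round(1),(R.inv()*Ro.from_euler('x',np.pi)).as_rotvec())
f=grab_frame("wrist");i=f["img"][:,:,::-1];np.savez("pics/w5.npz",**f)
p=proj(f,[.5662,-.3467,.008]);print(p);u,v=p.astype(int);u0=u-60;v0=v-48;print(u0,v0)
cv2.imwrite("pics/w5.png",cv2.resize(i[v0:v0+96,u0:u0+120],None,fx=5,fy=5,interpolation=cv2.INTER_CUBIC))
E
```

```text
clock: 11.6
ee_pos: [0.5667, -0.3447, 0.1562]
eef_rot: [-0.001, 1.0, 0.001, -0.001]
contact_force: [0.0, 0.3, -0.0]
width: 0.0752
11.6 [ 0.56667123 -0.34467237  0.15618593] [-0.4  2.2 56.2] [-0.00222109  0.00216293  0.00212369]
[258.39927808 210.49194675]
198 162
```

View pics/w5.png

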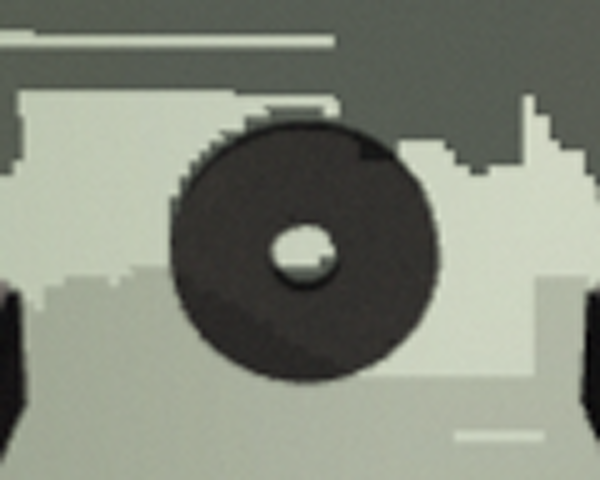

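The pad's hole is at (304,255) and its outline centre at (306,250) of the crop, about 1.2 mm further toward −y than predicted. That puts the pad at (0.5663, −0.3478).

```bash
python3 -m jog '-0.4 3.1 20 -0.002 0.002 0.002 -0.6;-0.4 3.1 40 -0.002 0.002 0.002 -0.6;-0.4 3.1 50 -0.002 0.002 0.002 -0.6;-0.4 3.1 56 -0.002 0.002 0.002 -0.6;-0.4 3.1 56 -0.002 0.002 0.002 -0.6;-0.4 3.1 56 -0.002 0.002 0.002 -0.6'
python3 - <<'E'
from h import *
from plant import r
s=r.sense();v,R=totool(s,[.5663,-.3478,.1]);print(s["clock"],s["ee_pos"],v.round(1),(R.inv()*Ro.from_euler('x',np.pi)).as_rotvec(),s["contact_force"])
E
```

```text
clock: 12.15
ee_pos: [0.5682, -0.349, 0.1049]
eef_rot: [0.002, 1.0, 0.001, 0.002]
contact_force: [-2.0, 1.0, 4.6]
width: 0.0752
12.15 [ 0.56824696 -0.34899467  0.10491778] [-2.  -1.2  4.9] [ 0.00423495 -0.00459537  0.00102746] [-1.99173764  0.99445135  4.58528927]
```

```bash
python3 -m jog '0 0 0 0 0 0 -0.6;0 0 0 0 0 0 -0.6'
python3 - <<'E'
from h import *
from plant import r
s=r.sense();v,R=totool(s,[.5663,-.3478,.1]);print(s["clock"],s["ee_pos"],v.round(1),(R.inv()*Ro.from_euler('x',np.pi)).as_rotvec(),s["contact_force"])
E
```

```text
clock: 12.32
ee_pos: [0.5694, -0.3495, 0.1071]
eef_rot: [0.003, 1.0, 0.001, 0.004]
contact_force: [-0.7, -1.3, 0.9]
width: 0.0751
12.3167 [ 0.56942001 -0.34949695  0.10712205] [-3.2 -1.7  7.1] [ 0.00668518 -0.00721398  0.00160601] [-0.74429509 -1.30263767  0.87025739]
```

```bash
python3 -m jog '-3 -1.5 2 0.006 -0.007 0.002 -0.6;-3 -1.5 5 0.006 -0.007 0.002 -0.6;-3 -1.5 7 0.006 -0.007 0.002 -0.6;-3 -1.5 7 0.006 -0.007 0.002 -0.6;-3 -1.5 7 0.006 -0.007 0.002 -0.6'
python3 - <<'E'
from h import *
from plant import r
s=r.sense();v,R=totool(s,[.5663,-.3478,.1]);print(s["clock"],s["ee_pos"],v.round(1),(R.inv()*Ro.from_euler('x',np.pi)).as_rotvec(),s["contact_force"])
E
```

```text
clock: 12.73
ee_pos: [0.5663, -0.3479, 0.0996]
eef_rot: [0.0, 1.0, -0.0, -0.0]
contact_force: [-0.8, -0.5, 0.1]
width: 0.0751
12.7333 [ 0.56630914 -0.3478773   0.09964875] [-0.  -0.1 -0.4] [ 0.00019973  0.00028974 -0.00036552] [-0.84944649 -0.47087124  0.1409924 ]
```

Right on target; tips 0.6 mm above the mat. Now I'll close and lift.

```bash
python3 -m jog '0 0 0 0 0 0 0;0 0 0 0 0 0 1;0 0 0 0 0 0 1;0 0 0 0 0 0 1;0 0 0 0 0 0 1;0 0 0 0 0 0 1;0 0 0 0 0 0 1'; python3 -m jog '0 0 -20 0 0 0 1;0 0 -50 0 0 0 1;0 0 -90 0 0 0 1;0 -10 -120 0 0 0 1;0 -10 -120 0 0 0 1;0 -10 -120 0 0 0 1'
python3 - <<'E'
from h import *
from plant import r,grab_frame
s=r.sense();v,R=totool(s,[.5855,.150,.24]);print(s["clock"],s["ee_pos"],v.round(1),(R.inv()*Ro.from_euler('x',np.pi)).as_rotvec(),s["contact_force"],s["width"])
f=grab_frame("wrist");i=f["img"][:,:,::-1];np.savez("pics/w6.npz",**f)
p=proj(f,r.sense()["ee_pos"]+[0,0,-.0915]);print(p);u,v=p.astype(int);u0=u-75;v0=v-60;print(u0,v0)
cv2.imwrite("pics/w6.png",cv2.resize(i[v0:v0+120,u0:u0+150],None,fx=5,fy=5,interpolation=cv2.INTER_CUBIC))
E
```

```text
clock: 13.32
ee_pos: [0.5662, -0.3478, 0.0996]
eef_rot: [0.0, 1.0, -0.0, -0.0]
contact_force: [0.8, 0.3, 0.6]
width: 0.0446
clock: 13.82
ee_pos: [0.5671, -0.3381, 0.222]
eef_rot: [0.002, 1.0, 0.0, 0.001]
contact_force: [-0.8, -0.0, -0.8]
width: 0.045
13.8167 [ 0.56711776 -0.33814896  0.22204915] [  18.5 -488.1  -19.4] [ 0.00303929 -0.00286614  0.00018314] [-0.75077322 -0.0233024  -0.81918156] 0.04498282150561785
[256.83877219 232.58208938]
181 172
```

View pics/w6.png

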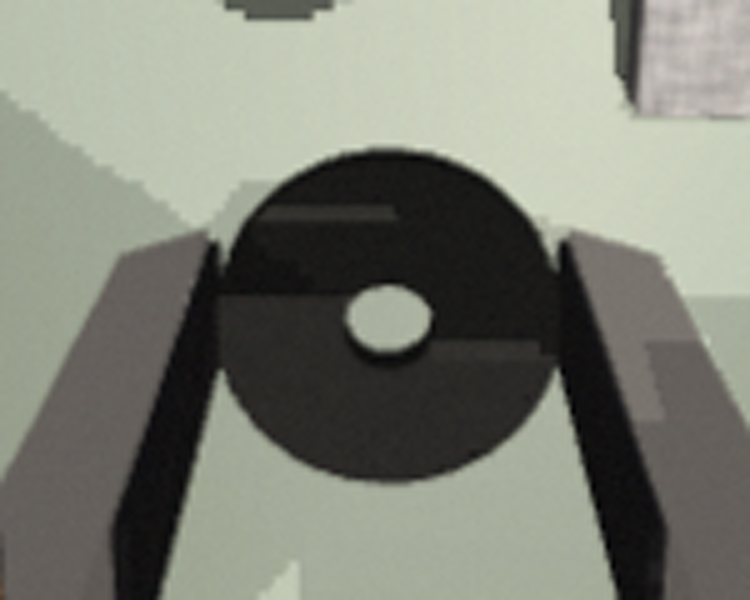

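The pad is held flat, centred between the fingers (218–560, mid 389), with its hole at about (389,320). It is centred on the jaws, and at most about 1 mm off in y. Carrying it to the stud.

```bash
python3 -m jog '18 -488 -10 0.003 -0.003 0 1;18 -488 -10 0.003 -0.003 0 1;18 -488 -10 0.003 -0.003 0 1;18 -488 -10 0.003 -0.003 0 1;18 -488 -10 0.003 -0.003 0 1;18 -488 -10 0.003 -0.003 0 1;18 -488 -10 0.003 -0.003 0 1;18 -488 -10 0.003 -0.003 0 1;18 -488 -10 0.003 -0.003 0 1;18 -488 -10 0.003 -0.003 0 1'
python3 -m jog '2 -40 0 0 0 0 1;2 -75 0 0 0 0 1;2 -78 0 0 0 0 1;2 -78 0 0 0 0 1;2 -78 0 0 0 0 1;2 -78 0 0 0 0 1'
python3 - <<'E'
from h import *
from plant import r,grab_frame
f=grab_frame("wrist");s=r.sense();i=f["img"][:,:,::-1];np.savez("pics/w7.npz",**f)
v,R=totool(s,[.5856,.258,.185]);print(s["clock"],s["ee_pos"],v.round(1),(R.inv()*Ro.from_euler('x',np.pi)).as_rotvec(),s["contact_force"],s["width"])
p=proj(f,s["ee_pos"]+[0,0,-.0916]);q=proj(f,[.5855,.258,.08]);print(p,q)
def cut(c):
    u,v=c.astype(int);u0=max(u-50,0);v0=max(v-50,0);print(u0,v0);return cv2.resize(i[v0:v0+100,u0:u0+100],(400,400),interpolation=cv2.INTER_CUBIC)
cv2.imwrite("pics/w7.png",np.hstack([cut(p),cut(q)]))
E
```

```text
clock: 14.7
ee_pos: [0.5802, 0.0803, 0.2253]
eef_rot: [-0.001, 1.0, -0.0, -0.004]
contact_force: [0.8, -0.3, -0.9]
width: 0.0446
clock: 15.2
ee_pos: [0.582, 0.1568, 0.2244]
eef_rot: [-0.001, 1.0, -0.001, -0.005]
contact_force: [0.5, -0.4, 0.6]
width: 0.0448
15.25 [0.58217849 0.15672003 0.2247928 ] [   3.5 -101.2   40. ] [-0.00248914  0.00918074 -0.0025895 ] [ 0.47258503  0.77160897 -0.90635198] 0.044753054216189886
[260.31129698 235.91999182] [265.11962972  79.26376065]
210 185
215 29
```

View pics/w7.png

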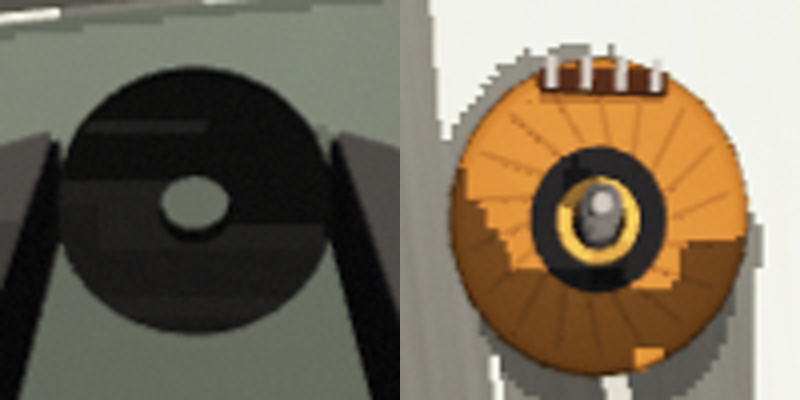

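The wrist view shows the pad hole at (258.5,235.3), on the tool axis, and the stud tip at (265.1,79.6), exactly as predicted. I'll correct the slight tilt and hover above the stud.

```bash
python3 -m jog '3.4 -35 10 -0.002 0.009 -0.003 1;3.4 -70 20 -0.002 0.009 -0.003 1;3.4 -95 30 -0.002 0.009 -0.003 1;3.4 -101 38 -0.002 0.009 -0.003 1;3.4 -101 38 -0.002 0.009 -0.003 1;3.4 -101 38 -0.002 0.009 -0.003 1;3.4 -101 38 -0.002 0.009 -0.003 1'
cat > p.py <<'E'
from h import *
from plant import r
import sys
X=list(map(float,sys.argv[1:4]))
s=r.sense();v,R=totool(s,X);print(s["clock"],s["ee_pos"].round(4),"shift",v.round(1),"turn",(R.inv()*Ro.from_euler('x',np.pi)).as_rotvec().round(4),s["contact_force"].round(1),s["width"].round(4))
E
python3 p.py .5855 .258 .175
```

```text
clock: 15.83
ee_pos: [0.586, 0.2562, 0.1874]
eef_rot: [-0.0, 1.0, -0.001, 0.0]
contact_force: [0.1, -0.0, 0.5]
width: 0.0446Traceback (most recent call last):
  File "p.py", line 5, in <module>
    s=r.sense();v,R=totool(s,X);print(s["clock"],s["ee_pos"].round(4),"shift",v.round(1),"turn",(R.inv()*Ro.from_euler('x',np.pi)).as_rotvec().round(4),s["contact_force"].round(1),s["width"].round(4))
                                                                                                                                                                                    ^^^^^^^^^^^^^^^^
AttributeError: 'float' object has no attribute 'round'
```

```bash
sed -i 's/s\["width"\].round(4)/round(s["width"],4)/' p.py
python3 -m jog '-0.5 -1.8 4 0 0 0 1;-0.5 -1.8 8 0 0 0 1;-0.5 -1.8 9 0 0 0 1;-0.5 -1.8 10 0 0 0 1;-0.5 -1.8 11 0 0 0 1;-0.5 -1.8 12 0 0 0 1;-0.5 -1.8 13 0 0 0 1;-0.5 -1.8 13 0 0 0 1'; python3 p.py .5855 .258 .165
```

```text
clock: 16.5
ee_pos: [0.5854, 0.258, 0.1742]
eef_rot: [-0.0, 1.0, -0.001, 0.0]
contact_force: [-0.5, 0.1, 0.4]
width: 0.0446
16.5 [0.5854 0.258  0.1742] shift [ 0.1 -0.   9.2] turn [-0.0001 -0.     -0.0013] [-0.5  0.1  0.4] 0.0446
```

```bash
python3 -m jog '0 0 2 0 0 0 1;0 0 4 0 0 0 1;0 0 6 0 0 0 1;0 0 8 0 0 0 1;0 0 9 0 0 0 1;0 0 9 0 0 0 1'; python3 p.py .5855 .258 .1505
```

```text
clock: 17.0
ee_pos: [0.5854, 0.2581, 0.1649]
eef_rot: [-0.0, 1.0, -0.001, -0.0]
contact_force: [0.2, 1.9, -0.7]
width: 0.0446
17.0 [0.5854 0.2581 0.1649] shift [ 0.1  0.1 14.4] turn [-0.0003  0.0002 -0.0014] [ 0.2  1.9 -0.7] 0.0446
```

```bash
python3 -m jog '0 0 3 0 0 0 1;0 0 6 0 0 0 1;0 0 9 0 0 0 1;0 0 12 0 0 0 1;0 0 14 0 0 0 1;0 0 15 0 0 0 1;0 0 15 0 0 0 1'; python3 p.py .5855 .258 .1475
```

```text
clock: 17.58
ee_pos: [0.5853, 0.2581, 0.1496]
eef_rot: [-0.0, 1.0, -0.001, -0.0]
contact_force: [-0.4, 1.2, -0.8]
width: 0.0452
17.5833 [0.5853 0.2581 0.1496] shift [0.2 0.1 2.1] turn [-0.0004  0.0005 -0.0013] [-0.4  1.2 -0.8] 0.0452
```

```bash
python3 -m jog '0 0 1 0 0 0 1;0 0 1.7 0 0 0 1;0 0 2.2 0 0 0 1;0 0 2.2 0 0 0 1'; python3 p.py .5855 .258 .1475
```

```text
clock: 17.92
ee_pos: [0.5853, 0.2581, 0.1475]
eef_rot: [-0.0, 1.0, -0.001, -0.0]
contact_force: [-0.8, 0.2, 1.1]
width: 0.0449
17.9167 [0.5853 0.2581 0.1475] shift [0.2 0.1 0. ] turn [-0.0004  0.0005 -0.0014] [-0.8  0.2  1.1] 0.0449
```

```bash
python3 -m jog '0 0 0 0 0 0 -0.3;0 0 0 0 0 0 -0.4;0 0 0 0 0 0 -0.4;0 0 0 0 0 0 -0.4;0 0 0 0 0 0 -0.4'; python3 -m jog '0 0 -15 0 0 0 -0.4;0 0 -45 0 0 0 -0.4;0 0 -75 0 0 0 -0.4;0 40 -85 0 0 0 -0.4;0 80 -85 0 0 0 -0.4;0 110 -85 0 0 0 -0.4;0 110 -85 0 0 0 -0.4;0 110 -85 0 0 0 -0.4'
python3 p.py .6137 -.0648 .22
python3 - <<'E'
from h import *
from plant import r,grab_frame
f=grab_frame("wrist");np.savez("pics/w8.npz",**f);cv2.imwrite("pics/w8.png",f["img"][:,:,::-1])
q=proj(f,[.5855,.258,.056]);print(q)
u,v=q.astype(int);g=cv2.cvtColor(f["img"],cv2.COLOR_RGB2HSV)[max(v-60,0):v+60,u-60:u+60]
m=(g[...,2]<75)&~((g[...,1]>120)&(g[...,2]>45));m=m.astype(np.uint8)
c=max(cv2.findContours(m,0,cv2.CHAIN_APPROX_NONE)[0],key=cv2.contourArea);e=cv2.fitEllipse(c);print(e[0][0]+u-60,e[0][1]+max(v-60,0),e[1],e[2], "pred diam px",[proj(f,[.5855+.023,.258,.056])-proj(f,[.5855-.023,.258,.056])])
E
```

```text
clock: 18.33
ee_pos: [0.5853, 0.2581, 0.1474]
eef_rot: [-0.0, 1.0, -0.001, -0.0]
contact_force: [-0.7, 0.1, -0.5]
width: 0.0656
clock: 19.0
ee_pos: [0.5855, 0.1469, 0.2336]
eef_rot: [-0.0, 1.0, -0.002, 0.0]
contact_force: [-0.2, -0.6, 0.3]
width: 0.066
19.0 [0.5855 0.1469 0.2336] shift [ 29.  211.6  13.5] turn [-0.0006 -0.0009 -0.004 ] [-0.2 -0.6  0.3] 0.066
[257.92489194  70.93031616]
256.9991455078125 72.76382064819336 (52.25059127807617, 57.50969314575195) 177.55393981933594 pred diam px [array([54.86547563, -0.20326042])]
```

The numeric check puts the pad on the stud, centred within about 1 mm, with the outline of a level ring. Now the washer.

```bash
python3 -m jog '29 211 0 0 0 -0.004 -0.3;29 211 0 0 0 -0.004 -0.3;29 211 0 0 0 -0.004 -0.3;29 211 0 0 0 -0.004 -0.3;29 211 10 0 0 -0.004 -0.3;29 211 40 0 0 -0.004 -0.3;29 211 70 0 0 -0.004 -0.3;29 211 75 0 0 -0.004 -0.3;29 211 75 0 0 -0.004 -0.3;29 211 75 0 0 -0.004 -0.3'
python3 p.py .6137 -.0648 .1
python3 - <<'E'
from h import *
from plant import r,grab_frame
f=grab_frame("wrist");np.savez("pics/w9.npz",**f);i=f["img"][:,:,::-1]
q=proj(f,[.6137,-.0648,.0085]);print(q)
u,v=q.astype(int);u0,v0=u-75,v-60
cv2.imwrite("pics/w9.png",cv2.resize(i[v0:v0+120,u0:u0+150],None,fx=5,fy=5,interpolation=cv2.INTER_CUBIC));print(u0,v0)
g=cv2.cvtColor(i,cv2.COLOR_BGR2HSV)[v-28:v+28,u-30:u+30];print(g[::4,::4,1]);print(g[::4,::4,2])
E
```

```text
clock: 19.88
ee_pos: [0.6146, -0.0619, 0.1591]
eef_rot: [-0.0, 1.0, 0.002, 0.001]
contact_force: [0.4, -0.1, 0.0]
width: 0.0613
19.8833 [ 0.6146 -0.0619  0.1591] shift [-1.   2.9 59.1] turn [-0.0006 -0.0013  0.0034] [ 0.4 -0.1  0. ] 0.0613
[257.28886224 210.28754005]
182 150
[[28 28 25 25 26 25 24 25 25 33 25 30 26 21 23]
 [28 28 24 25 25 25 26 27 23 28 30 26 23 26 28]
 [28 28 26 26 27 24 22 17 14 23 24 25 23 23 25]
 [28 29 28 30 19 19 15 12 12 14 15 18 24 24 20]
 [29 29 29 31 19 18 20 22 13 20 14 16 19 24 26]
 [29 29 28 25 20 22  8  9  8  7 10 14 13 21 24]
 [27 28 28 24 18 20  7 30 27 25  9 20 17 21 25]
 [23 24 24 25 15 16 10 22 24 21  7 20 12 21 24]
 [23 25 26 20 17 20 10 25 26 21  8 15 13 22 25]
 [23 23 23 23 16 15 18  8  9  7 12 12 15 26 26]
 [25 26 24 23 24 14 15 14 12 12 12 13 27 25 26]
 [24 24 24 24 23 24 21 18 12 20 22 23 25 26 25]
 [27 27 27 26 26 26 24 26 26 26 24 24 25 27 25]
 [27 27 25 24 26 27 27 26 24 26 23 25 26 25 29]]
[[194 194 193 194 193 193 192 193  91  93  91  92  89  87  90]
 [193 193 193 193 193 195 178 131  89  91  93  88  89  89  91]
 [194 194 193 193 195 140 185 230 233 144 116 166 190  87  90]
 [193 194 191 193  93 228 232 237 238 235 233 232 125 188  88]
 [192 194 193  90 228 227 225 218 239 217 232 230 227 190 189]
 [194 194 192 156 227 225 247 248 248 250 244 234 236 168 189]
 [192 190 193 201 229 225 249 189 191 122 248 218 230 180 187]
 [188 190 188 193 231 234 245 189 189  86 249 230 237 184 188]
 [188 187 189 178 229 213 247 112  87 197 248 232 235 182 187]
 [167 189 189 189 232 232 229 247 248 249 234 239 232 188 186]
 [162 189 190 188 179 234 234 235 236 237 237 237 187 187 187]
 [158 189 190 189 189 188 191 232 239 226 182 187 187 187 187]
 [158 169 189 189 189 189 188 189 188 189 188 188 187 188 186]
 [158 159 190 188 188 189 189 189 188 188 187 187 187 186 187]]
```

Washer bright (V above 208) against the mat: fit its outline by code.

```bash
python3 - <<'E'
from h import *
f=dict(np.load("pics/w9.npz"));g=cv2.cvtColor(f["img"],cv2.COLOR_RGB2HSV)
q=proj(f,[.6137,-.0648,.0085]);u,v=q.astype(int)
m=(g[v-35:v+35,u-35:u+35,2]>208).astype(np.uint8)
c=max(cv2.findContours(m,0,cv2.CHAIN_APPROX_NONE)[0],key=cv2.contourArea);e=cv2.fitEllipse(c)
p=(e[0][0]+u-35,e[0][1]+v-35);print(p,e[1],onz(f,p,.007))
b=(g[v-12:v+12,u-12:u+12,2]<208).astype(np.uint8)
M=cv2.moments(b,True);p=(M['m10']/M['m00']+u-12,M['m01']/M['m00']+v-12);print(p,onz(f,p,.009))
E
python3 p.py .614 -.0648 .1
```

```text
(np.float64(258.8126220703125), np.float64(207.97385787963867)) (36.377288818359375, 38.89326858520508) [ 0.61499552 -0.06321732  0.007     ]
(np.float64(258.8382352941176), np.float64(209.1691176470588)) [ 0.61501386 -0.06362407  0.009     ]
19.9333 [ 0.6151 -0.0621  0.1601] shift [-1.3  2.7 60.1] turn [-0.     -0.0032  0.0034] [ 0.9 -0.4  0.3] 0.0611
```

```bash
python3 -m jog '-0.3 1.3 20 0 -0.003 0.003 -0.3;-0.3 1.3 40 0 -0.003 0.003 -0.3;-0.3 1.3 50 0 -0.003 0.003 -0.3;-0.3 1.3 54 0 -0.003 0.003 -0.3;-0.3 1.3 54 0 -0.003 0.003 -0.3;-0.3 1.3 54 0 -0.003 0.003 -0.3'; python3 p.py .615 -.0634 .0998
```

```text
clock: 20.43
ee_pos: [0.6158, -0.0634, 0.1074]
eef_rot: [0.0, 1.0, 0.0, 0.001]
contact_force: [-0.3, -0.1, 0.7]
width: 0.0612
20.4333 [ 0.6158 -0.0634  0.1074] shift [-0.8  0.   7.6] turn [ 0.0005 -0.002   0.0008] [-0.3 -0.1  0.7] 0.0612
```

```bash
python3 -m jog '-0.8 0 3 0 -0.002 0.001 -0.3;-0.8 0 6 0 -0.002 0.001 -0.3;-0.8 0 7.5 0 -0.002 0.001 -0.3;-0.8 0 7.5 0 -0.002 0.001 -0.3;-0.8 0 7.5 0 -0.002 0.001 -0.3'; python3 p.py .615 -.0634 .0998
```

```text
clock: 20.85
ee_pos: [0.6149, -0.0634, 0.0998]
eef_rot: [0.0, 1.0, -0.0, -0.0]
contact_force: [-0.0, -0.0, -0.5]
width: 0.0613
20.85 [ 0.6149 -0.0634  0.0998] shift [ 0.1  0.  -0. ] turn [ 0.0004  0.0001 -0.0003] [-0.  -0.  -0.5] 0.0613
```

```bash
python3 -m jog '0 0 0 0 0 0 0.1;0 0 0 0 0 0 1;0 0 0 0 0 0 1;0 0 0 0 0 0 1;0 0 0 0 0 0 1;0 0 0 0 0 0 1;0 0 0 0 0 0 1'; python3 -m jog '0 0 -20 0 0 0 1;0 0 -50 0 0 0 1;0 -10 -90 0 0 0 1;-5 -45 -120 0 0 0 1;-15 -85 -125 0 0 0 1;-25 -125 -125 0 0 0 1;-30 -165 -125 0 0 0 1;-30 -200 -125 0 0 0 1;-30 -205 -125 0 0 0 1;-30 -205 -125 0 0 0 1'
python3 -m jog '0 0 0 0 0 0 1;0 0 0 0 0 0 1'
python3 p.py .5855 .258 .19
python3 - <<'E'
from h import *
from plant import r,grab_frame
f=grab_frame("wrist");s=r.sense();i=f["img"][:,:,::-1];np.savez("pics/w10.npz",**f)
R=totool(s,[0,0,0])[1]
p=proj(f,s["ee_pos"]+R.apply([0,0,.0898]));q=proj(f,[.5855,.258,.08]);print(p,q)
def cut(c):
    u,v=c.astype(int);u0=max(u-50,0);v0=max(v-50,0);print(u0,v0);return cv2.resize(i[v0:v0+100,u0:u0+100],(400,400),interpolation=cv2.INTER_CUBIC)
cv2.imwrite("pics/w10.png",np.hstack([cut(p),cut(q)]))
u,v=p.astype(int)
g=cv2.cvtColor(i,cv2.COLOR_BGR2GRAY)[v-36:v+36:4,u-36:u+36:4];print(g)
E
```

```text
clock: 21.43
ee_pos: [0.615, -0.0634, 0.0999]
eef_rot: [0.0, 1.0, -0.0, -0.0]
contact_force: [0.5, 0.4, -0.4]
width: 0.0345
clock: 22.27
ee_pos: [0.5846, 0.1436, 0.2247]
eef_rot: [0.0, 1.0, 0.002, -0.0]
contact_force: [0.4, -0.9, -0.4]
width: 0.0346
clock: 22.43
ee_pos: [0.5847, 0.1425, 0.2245]
eef_rot: [0.0, 1.0, 0.001, -0.0]
contact_force: [1.2, 0.0, -0.9]
width: 0.0347
22.4333 [0.5847 0.1425 0.2245] shift [   1.1 -115.5   34.4] turn [0.0009 0.0004 0.0024] [ 1.2  0.  -0.9] 0.0347
[258.77019615 236.72761549] [260.33017765  57.28394033]
208 186
210 7
[[130 132 133 130 133 131 134 134 132 133 133 135 135 133 135 134 134 135]
 [130 129 131 132 131 129 132 132 132 132 133 134 134 132 132 136 134 133]
 [131 131 132 132 131 132 126  71  72  78  69  65 125 132 133 135 134 133]
 [130 129 132 132 131  70  85 101 109 113 107 100  86  65 135 134 134 133]
 [131 130 130 131  68 115 172 182 157 112 107 100  94  92  69 117 134 134]
 [ 88  77  54 102  89  92  93  96  99 100  98  97  94  89  85  79  42  75]
 [ 77  75  13  79  88  88  90  91  91  90  89  87  87  90  91  79  12  75]
 [ 76  76  11 153  91  88  90  87  90 100  92  88  90  86  89  86   9  72]
 [ 76  63   8 150 169 149 206 190 106 107 109  97  85  76  82  84  11  44]
 [ 77  25   6 139 152 156 204  66 106 109 108  57  87  80  86  85  10  14]
 [ 67   9  11 141 145 158 195 161  54  62  56  67  89  77 156 144   9  11]
 [ 62   7  10 105 137 167 188 204 183 114 178 202 201 184 185 139   8   6]
 [ 50  10  11 105 137 147 148 156 171 173 173 165 161 161 155 110  10  10]
 [ 13  12  25 105 106 131 150 153 157 158 162 160 159 157 109 108  44  11]
 [  9  13  59 107 108 104 103 146 157 155 158 152 109 109 108 108  97  10]
 [  8   4 102 104 104 104 105 105 107 105 105 105 108 106 107 107 108   9]
 [  6   7 105 105 104 105 104 106 107 105 105 106 108 106 108 109 107   8]
 [  8  10 104 105 105 105 107 106 105 105 107 107 109 108 109 108 107   9]]
```

The washer is held level, with its hole within about 1 mm of the tool axis. I'll go over the stud.

```bash
python3 -m jog '1 -35 5 0.001 0 0.002 1;1 -70 15 0.001 0 0.002 1;1 -100 25 0.001 0 0.002 1;1 -114 33 0.001 0 0.002 1;1 -115.5 35 0.001 0 0.002 1;1 -115.5 35 0.001 0 0.002 1;1 -115.5 35 0.001 0 0.002 1;1 -115.5 35 0.001 0 0.002 1'
python3 p.py .5855 .258 .175
```

```text
clock: 23.15
ee_pos: [0.5862, 0.2561, 0.1901]
eef_rot: [0.0, 1.0, -0.001, 0.0]
contact_force: [0.0, -0.2, -0.2]
width: 0.0348
23.15 [0.5862 0.2561 0.1901] shift [-0.8 -1.9 15.1] turn [ 0.     -0.0004 -0.0022] [ 0.  -0.2 -0.2] 0.0348
```

```bash
python3 -m jog '-0.8 -1.9 5 0 0 0 1;-0.8 -1.9 9 0 0 0 1;-0.8 -1.9 11 0 0 0 1;-0.8 -1.9 12 0 0 0 1;-0.8 -1.9 13 0 0 0 1;-0.8 -1.9 14 0 0 0 1;-0.8 -1.9 15 0 0 0 1;-0.8 -1.9 16 0 0 0 1;-0.8 -1.9 16 0 0 0 1'; python3 p.py .5855 .258 .165
```

```text
clock: 23.9
ee_pos: [0.5854, 0.2581, 0.1739]
eef_rot: [0.0, 1.0, -0.001, 0.0]
contact_force: [-0.1, -0.1, 0.3]
width: 0.0349
23.9 [0.5854 0.2581 0.1739] shift [0.1 0.1 8.9] turn [ 0.0001 -0.0002 -0.0021] [-0.1 -0.1  0.3] 0.0349
```

```bash
python3 -m jog '0 0 2 0 0 0 1;0 0 4 0 0 0 1;0 0 6 0 0 0 1;0 0 8 0 0 0 1;0 0 8 0 0 0 1'; python3 p.py .5855 .258 .155
```

```text
clock: 24.32
ee_pos: [0.5851, 0.258, 0.1652]
eef_rot: [0.0, 1.0, -0.001, -0.0]
contact_force: [0.1, 0.4, -0.0]
width: 0.0348
24.3167 [0.5851 0.258  0.1652] shift [ 0.4  0.  10.2] turn [ 0.0004  0.0008 -0.0021] [ 0.1  0.4 -0. ] 0.0348
```

```bash
python3 -m jog '0.3 0 3 0 0 0 1;0.3 0 6 0 0 0 1;0.3 0 8.5 0 0 0 1;0.3 0 10 0 0 0 1;0.3 0 10.7 0 0 0 1;0.3 0 11.2 0 0 0 1;0.3 0 11.2 0 0 0 1'; python3 p.py .5855 .258 .1538
```

```text
clock: 24.9
ee_pos: [0.5854, 0.258, 0.154]
eef_rot: [0.0, 1.0, -0.001, -0.0]
contact_force: [0.1, -0.7, 0.3]
width: 0.0344
24.9 [0.5854 0.258  0.154 ] shift [0.1 0.  0.2] turn [ 0.0003  0.0007 -0.0021] [ 0.1 -0.7  0.3] 0.0344
```

```bash
python3 -m jog '0 0 0.3 0 0 0 1;0 0 0.3 0 0 0 0.1;0 0 0.3 0 0 0 0;0 0 0.3 0 0 0 0;0 0 0.3 0 0 0 0;0 0 0.3 0 0 0 0'; python3 -m jog '0 0 -15 0 0 0 0;0 0 -45 0 0 0 0;0 0 -75 0 0 0 0;0 40 -80 0 0 0 0;0 80 -80 0 0 0 0;0 100 -80 0 0 0 0;0 100 -80 0 0 0 0;0 100 -80 0 0 0 0'
python3 - <<'E'
from h import *
from plant import r,grab_frame
f=grab_frame("wrist");i=f["img"][:,:,::-1];g=grab_frame("side");j=g["img"][:,:,::-1]
def cut(i,c,n):
    u,v=c.astype(int);u0=max(u-n,0);v0=max(v-n,0);print(u0,v0);return cv2.resize(i[v0:v0+2*n,u0:u0+2*n],(400,400),interpolation=cv2.INTER_CUBIC)
q=proj(f,[.5855,.258,.064]);print(q,proj(f,[.5855,.258,.08]))
cv2.imwrite("pics/fin.png",np.hstack([cut(i,q,50),cut(j,proj(g,[.5855,.258,.05]),25)]));print(r.sense()["contact_force"])
E
```

```text
clock: 25.4
ee_pos: [0.5854, 0.258, 0.1538]
eef_rot: [0.0, 1.0, -0.001, -0.0]
contact_force: [-0.0, -0.6, 0.1]
width: 0.0471
clock: 26.07
ee_pos: [0.5856, 0.1574, 0.235]
eef_rot: [-0.0, 1.0, -0.002, 0.0]
contact_force: [0.4, 0.9, -0.1]
width: 0.047
[257.94127295  83.36964729] [257.92385989  81.19583577]
207 33
170 132
[-1.15115852  1.24950347  1.04570837]
```

View pics/fin.png

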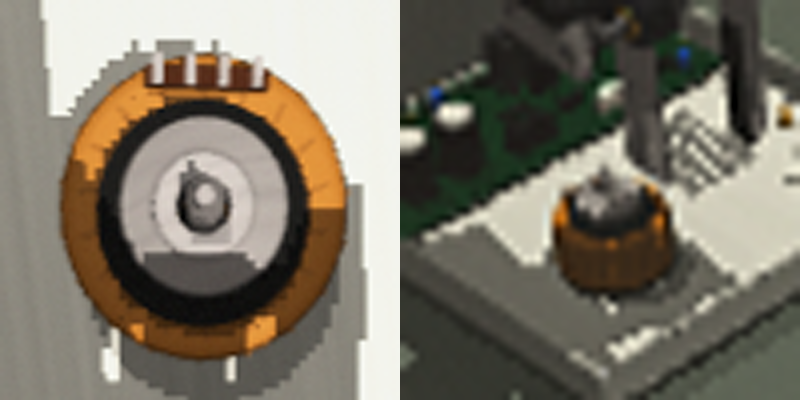

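The last view shows the stack on the stud. The washer is at about (204,204), the pad at (203,212) and the transformer at (204,207), concentric round the stud tip at (205,195). The gripper is clear, so I'm handing in.

```bash
python3 -c "
from plant import sign_off; print(sign_off())"
```

```text
the job is handed in; nothing more can be done
None
```

I mounted the transformer, then the rubber pad, then the dished washer on the stud, and handed the job in at about 26 s of the 72 s allowed. No verdict is reported.

- **Transformer:** I lowered it in the gripper until it touched the disc at the expected height, with about 5 N on the tool, and only then let go.
- **Pad and washer:** both went down the stud with no noticeable contact force and were released within about 0.5 mm of their seats.
- **Last checks:** the final wrist and side views show all three parts concentric on the stud and lying level, with the gripper clear. I judged the final heights from the arm's release heights, not by measuring the seated parts.
- **Disagreements:**
  - A rough side-camera reading put the held transformer up to about 3 mm off the stud. The wrist camera did not agree; I followed the wrist camera, and the transformer went on without contact.
  - A first descent over the pad drifted about 3 mm sideways and ended 7 mm too high, so I corrected it before gripping.
- **Bystanders:** I kept the arm away from the spanner, brush, bowl and bottle, but took no final picture of them.

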